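Bore probe in a cable-entry flange

ROBOT

A 6-joint arm with a two-finger parallel gripper is mounted at the origin on the work surface. World frame = base frame: x ahead of the robot, y to its left, z up, the work surface at z = 0. Lengths are in m, angles in rad, forces in N, time in s.
With the tool pointing down it reaches from about 0.425 to 0.95 m from the base axis. Payload 14.7 kg.
Tool frame: the origin (TCP) lies at the very end of the fingers, on their centre line; the grasp point (between the pads) lies 19 mm behind it; x points along the fingers, y is the direction in which the jaws open and shut, and the axes are right-handed (so a half turn about x gives the same grasp; the last joint's range is limited). The gripper opens to 85 mm and grips with 20 to 120 N. Pads are 22 mm wide; open, the fingers measure 114 mm over their backs; the gripper's body (76 mm by 85 mm) begins 54 mm behind the grasp point. The pads swing forward as they close: fully open they stand 13 mm farther back than shut.
Start: joints at [-1.291, 0.48, 1.596, -0, 1.065, -0.047], TCP at [0.209, -0.616, 0.231] pointing down, gripper open.
Joint ranges: [-2.75, 2.75], [-0.82, 2.05], [0.23, 2.67], [-1.56, 4.7], [0.09, 2.69], [-2.92, 2.92]. Speed limits (rad/s): [1.89, 1.89, 2.39, 3.01, 3.01, 3.01].

INTERFACE

Orientations are given as a 3x3 rotation matrix whose columns are the frame's x, y, z axes.
In Python, from workcell import bot gives the robot as it stands. Calls block until the motion is done:
- bot.goto(position, orientation): joint-space move of the TCP to a pose.
- bot.line_to(position, frame=None, v=0.15, guard=None): straight line of the TCP; frame=None keeps the orientation; v is the mean speed in m/s. With guard (N) it stops when the force on the tool has changed by that much, and returns True; else False.
- bot.move_j(angles): joint-space move.
- bot.set_gripper(opening): opening from 0.0 (shut) to 1.0 (fully open); the grip force is fixed at half the most; returns when the fingers have stopped.
- bot.sleep(seconds).
- bot.inverse_kinematics(position, orientation): joint angles nearest the present ones, or None.
- bot.camera(name): name is "scene" or "top"; returns a dict with "image" (400x640x3 uint8, red, green, blue), "z_map" (400x640 float32, m along the optical axis (not along the pixel's ray), 0 where there is no reading), "vertical_fov" (degrees; the focal length in pixels is half the picture's height over the tangent of half this angle, whatever the lens; pixels are square), "cx", "cy" (the principal point, pixels), "position" and "orientation" of the camera in the world. Camera axes: x right, y down, z forward; pixel columns grow to the right and rows downward; lengths in m; the calibration is good to about 2 mm. A picture is of the moment at which its call begins.
A pose or a line that the arm cannot do raises bot.PlanningError and nothing moves.
- bot.hand_in(): hands the job in, once; it reports no verdict.
Trained networks look in the newest picture that a camera, given by its name, has taken for a name from the list of things; names that differ only in an ending like _2 or _b are one class to them, and where a whole thing is asked for, a point or a joint stands for the part that bears it (a point fixed in the world has none). Each returns a list of dicts, best first, with "conf" (0 to 1); they miss things now and then, are a little off and sometimes report something else, mostly with a low value. They report only what shows in the picture. A call takes as long as a camera call. They do not tell look-alikes from the thing itself.
- bot.regions_of(camera, query): "region" (400x640 bool, what is visible of it) and "box" ([left, top, width, height] as shares, 0 to 1, of the picture: columns of its width, rows of its height, round what is visible of it).
- bot.spot_point(camera, query): "position" ([column, row] as shares, 0 to 1, of the picture: columns of its width, rows of its height: a listed point, or the origin of a listed thing).
Readings, each from a call of its own:
- bot.read_time_s(): time.
- bot.read_joint_positions(): joint angles.
- bot.read_joint_velocities(): joint speeds.
- bot.read_tau(): joint torques, N m.
- bot.read_tcp_pos(): TCP position.
- bot.read_orientation(): TCP orientation.
- bot.read_wrist_force(): force on the tool from outside, world axes, zero at the start.
- bot.read_wrist_torque(): the same for the moment, N m.
- bot.read_opening(): opening from 0.0 (shut) to 1.0 (fully open).
Only numpy, scipy, OpenCV 4.12 (cv2) and the standard library are available. Lean on these libraries where they do the work, as an engineer would, in place of code of your own. Each camera call takes 0.05 s, during which the arm holds its last target.

TASK

Slide the bored cable-entry flange across the bench, without lifting it, until it lies wholly on the steel earth disc. Then draw the bore probe up out of its stand and lower its rod into the flange's bore without touching the flange at any time, until the rod's tip is in the lower half of the bore but clear of the disc beneath. Finish while still holding the probe there by its handle, still, upright and centred in the bore, and leave everything else where it is.

Things in the scene. Friction and masses are not known exactly. Their poses are not given: they have to be found in the camera images.
- flange: cable-entry flange, grey-green casting, loose on the bench (0.4 to 0.65 kg): round plate 110 mm across and 10 mm thick, with an upright round hub 46 mm outside diameter standing on its centre; 55 mm high over all. A vertical through bore, 26 mm diameter, runs down the axis of the hub and plate. The small dark bolt spots are flat. Origin: centre of the underside, z up
- bore_mouth (a point): centre of the bore's upper opening, on top of the flange's hub, 55 mm above its underside
- disc: steel earth disc, 140 mm across, let flush into the bench top (it stands 0.6 mm proud to the eye and offers no step); fixed. Origin: its centre, at bench height. The flange has to go wholly onto it
- stand: fixed aluminium probe stand: 85 mm square base, four thin legs, 64 mm square top plate whose top is 95 mm above the bench, with a 15 mm vertical hole in the middle through which the probe hangs. Origin: centre of the underside
- probe: bore probe, 0.15 kg, loose, hanging upright in the stand: steel rod 10 mm diameter and 85 mm long below a steel collar (32 mm diameter, 5 mm thick, which rests on the stand's top), above it a black square handle 24 x 24 mm and 60 mm tall. Origin: centre of the rod's lower tip; z runs up the rod; x and y are square to the handle's faces. Collar underside at z = 85 mm, handle from z = 90 to 150 mm. At the start the tip is 10 mm above the bench
- blank: blind flange, same grey-green casting but smaller (90 mm across, 9 mm thick) with a solid boss 36 mm wide, 30 mm high over all, no bore; bystander; origin centre of underside
- nut: brass gland nut, plain ring 48 mm outside, 30 mm inside, 16 mm high; bystander; origin centre of underside
- tape: white tape roll lying flat, 68 mm outside, 48 mm inside, 18 mm high; bystander; origin centre of underside
- terminals: grey terminal block on a 120 x 35 mm rail, 36 mm high; bystander; origin centre of underside
- bung: small steel stopping plug, head down, 34 mm wide, 32 mm high; bystander; origin centre of underside
- driver: grey-handled screwdriver lying flat, about 190 mm long, 24 mm thick; bystander; origin at the blade end of the handle, on the bench
Not all that is in view belongs to the job. Leave any green look-alike of the probe alone.

How it is judged:
On the way, in this order (a step that is already met when the one before it is completed fails the run):
1. the flange lies wholly on the earth disc, at rest (horizontal distance between flange and disc below 0.015 m and height (world z) of flange below 0.003 m and linear speed of flange below 0.01 m/s), for 0.2 s.
2. the probe is out of its stand, its tip above the bore mouth (height (world z) of probe above 0.057 m and horizontal distance between probe and stand above 0.05 m), for 0.1 s.
At the end, for the whole second after the job is handed in: Flange flat on the bench, centre within 15 mm of the disc's; probe gripped (over 1 N), not touching the flange, under 10 mm/s, within 0.1 rad of upright, tip within 4 mm of the bore axis and 3 to 27.5 mm above the bench (all of step 1 and angle between flange's own z axis and vertical below 0.03 rad and horizontal distance between probe and bore_mouth below 0.004 m and height (world z) of probe between 0.003 and 0.0275 m and angle between probe's own z axis and vertical below 0.1 rad and linear speed of probe below 0.01 m/s and contact force between probe and the fingers above 1 N and contact force between probe and flange below 0.05 N); the arm keeps its last pose, push and grip.
It fails at once if the probe touches the flange (contact force between probe and flange above 0.05 N).
It fails at once if the flange is lifted off the bench instead of slid (height (world z) of flange above 0.01 m).
It fails at once if something else on the bench is moved by more than 20 mm (distance of any of blank, nut, tape, terminals, bung, driver from where it was at the start of the episode above 0.02 m).
It also fails if it takes over 58 s, if anything falls off the work surface, if the arm or the gripper's body presses on something with over 40 N, if the wrist force passes 120 N, or if a joint passes its speed limit or range.

## Working session

There is one attempt and no reset: what is moved stays moved. The work goes in short steps, each a Python script; the robot and the scene stay as the last script left them, time stands still between calls to the robot, and variables do not carry over. Pictures are saved under pics/ and viewed, and the job is handed in when it is done.

```bash
ls; mkdir -p pics
cat > h.py <<'E'
import numpy as np, cv2
from workcell import bot
def snap(name,fn=None):
    c=bot.camera(name)
    if fn: cv2.imwrite('pics/'+fn,c['image'][:,:,::-1])
    return c
def cloud(c):
    z=c['z_map']; h,w=z.shape
    f=h/2/np.tan(np.radians(c['vertical_fov'])/2)
    u,v=np.meshgrid(np.arange(w),np.arange(h))
    P=np.stack([(u-c['cx'])/f*z,(v-c['cy'])/f*z,z],-1)
    W=P@np.array(c['orientation']).T+np.array(c['position'])
    W[z==0]=np.nan
    return W
def proj(c,p):
    f=c['image'].shape[0]/2/np.tan(np.radians(c['vertical_fov'])/2)
    q=(np.array(p)-np.array(c['position']))@np.array(c['orientation'])
    return q[0]/q[2]*f+c['cx'],q[1]/q[2]*f+c['cy']
E
python3 - <<'E'
from h import *
for n in['scene','top']:
    c=snap(n,n+'0.png');W=cloud(c)
    print(n,c['position'],np.array(c['orientation']).round(3).tolist(),c['vertical_fov'],c['cx'],c['cy'])
    for q in['flange','bore_mouth','disc','stand','probe','blank','nut','tape','terminals','bung','driver']:
        for r in bot.regions_of(n,q)[:3]:
            m=r['region'];b=np.array(r['box'])*[640,400,640,400]
            p=W[m];p=p[~np.isnan(p[:,0])]
            print(q,round(r['conf'],2),b.round(),np.median(p,0).round(3),p.min(0).round(3),p.max(0).round(3))
        for r in bot.spot_point(n,q)[:3]: print('   spot',round(r['conf'],2),(np.array(r['position'])*[640,400]).round(1))
print(bot.read_time_s())
E
```

```text
pics
scene [ 0.82805962 -0.49578612  1.03093495] [[0.861, 0.438, -0.257], [0.508, -0.732, 0.453], [0.01, -0.521, -0.853]] 51.66162037802794 326.2896515534598 198.4914965853246
flange 0.56 [347. 138.  38.  31.] [0.544 0.242 0.01 ] [ 0.485  0.201 -0.001] [0.592 0.306 0.061]
   spot 0.72 [362. 155.]
bore_mouth 0.74 [345. 141.  38.  23.] [0.543 0.241 0.01 ] [ 0.483  0.2   -0.005] [0.592 0.31  0.061]
disc 0.82 [305. 207.  50.  48.] [ 0.587 -0.034 -0.   ] [ 0.517 -0.103 -0.007] [0.657 0.04  0.008]
   spot 0.66 [328.2 230.4]
stand 0.72 [247. 255.  46.  52.] [ 0.533 -0.264  0.014] [ 0.445 -0.297 -0.004] [ 0.566 -0.189  0.159]
stand 0.36 [254. 252.  15.  23.] [ 0.522 -0.254  0.141] [ 0.442 -0.267 -0.005] [ 0.533 -0.191  0.163]
   spot 0.68 [267.9 282.1]
probe 0.87 [221. 292.  17.  26.] [ 0.503 -0.357  0.124] [ 0.43  -0.371 -0.006] [ 0.515 -0.313  0.153]
probe 0.74 [255. 254.  12.  23.] [ 0.523 -0.255  0.15 ] [ 0.499 -0.267  0.093] [ 0.533 -0.238  0.163]
probe 0.71 [297. 279.  10.  32.] [ 0.627 -0.262  0.133] [ 0.572 -0.273 -0.003] [ 0.639 -0.204  0.153]
   spot 0.84 [238.4 317. ]
   spot 0.81
[... 2077 characters left out ...]
.222 -0.002] [ 0.376 -0.179  0.019]
   spot 0.46 [386.4 268.1]
tape 0.48 [353. 128.  22.  25.] [ 0.75  -0.138  0.015] [ 0.717 -0.175 -0.003] [ 0.784 -0.106  0.021]
   spot 0.61 [482.  233.6]
   spot 0.49 [361.7 138.1]
terminals 0.74 [146. 210.  38.  39.] [0.485 0.454 0.033] [ 0.429  0.413 -0.002] [0.539 0.501 0.04 ]
   spot 0.69 [166.2 231.7]
bung 0.58 [240. 261.  13.  14.] [0.369 0.215 0.016] [ 0.352  0.203 -0.005] [0.382 0.235 0.034]
bung 0.28 [406. 208.  13.  11.] [ 0.516 -0.244  0.154] [ 0.502 -0.26   0.093] [ 0.532 -0.234  0.161]
   spot 0.54 [248.8 268.2]
driver 0.58 [466. 205.  19.  31.] [ 0.497 -0.46   0.021] [ 0.455 -0.488  0.002] [ 0.54  -0.432  0.026]
   spot 0.6 [479.2 233.6]
2.3
```

View pics/scene0.png

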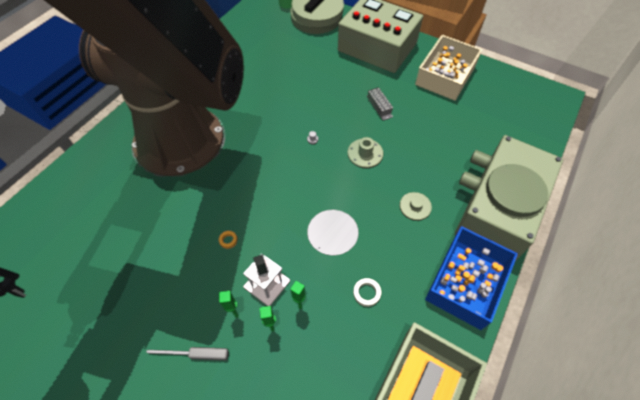

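View pics/top0.png

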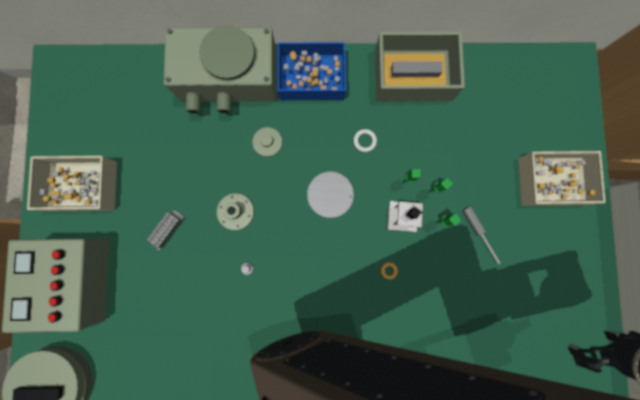

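```bash
python3 -c "
import cv2
a=cv2.imread('pics/scene0.png')[240:340,190:340];cv2.imwrite('pics/c1.png',cv2.resize(a,None,fx=5,fy=5,interpolation=cv2.INTER_CUBIC))
a=cv2.imread('pics/top0.png')[160:250,370:500];cv2.imwrite('pics/c2.png',cv2.resize(a,None,fx=5,fy=5,interpolation=cv2.INTER_CUBIC))
"
```

```text
(no output)
```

View pics/c1.png

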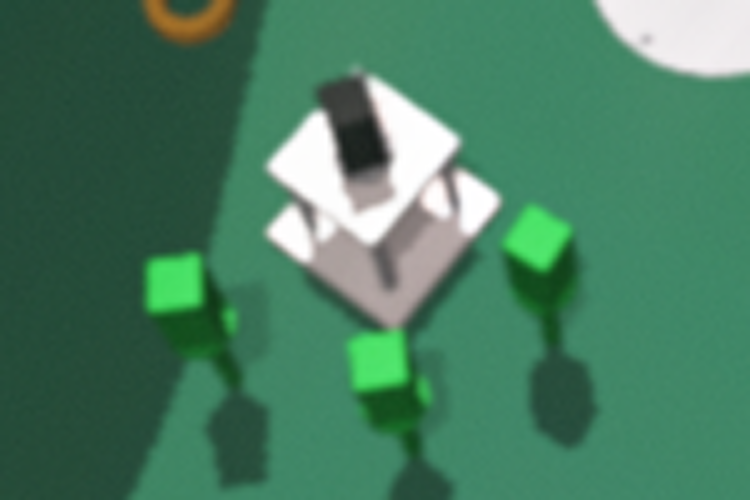

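View pics/c2.png

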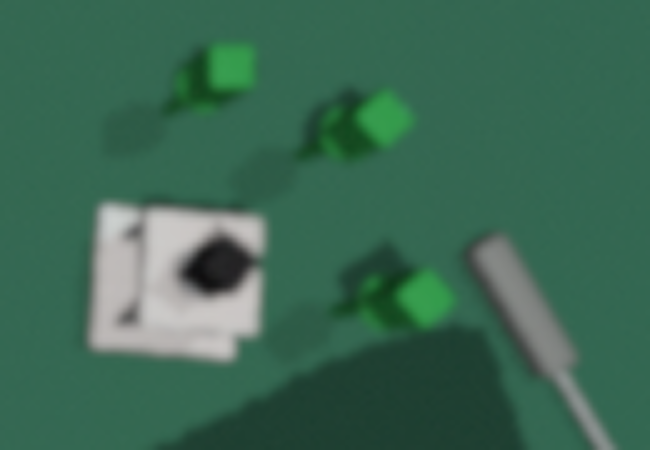

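The only black-handled probe is the one hanging in the stand, at scene (263,265) and top (413,212). The possible mix-ups are the three green look-alikes at scene (225,298), (267,315) and (298,290), which match top (454,219), (446,184) and (416,174). For the flange, the bored hub is at scene (366,150) and top (235,210), and the blind blank is at scene (416,206). I choose the black probe and the flange with the bore.

Run:
```python
from h import *
def ray(c,u,v,z):
    f=200/np.tan(np.radians(c['vertical_fov'])/2)
    d=np.array(c['orientation'])@np.array([(u-c['cx'])/f,(v-c['cy'])/f,1]);o=np.array(c['position'])
    return (o+d*(z-o[2])/d[2]).round(4)
for n in['top','scene']:
    c=snap(n);W=cloud(c);im=c['image']
    # dark handle: top surface and hub top
    X=W
    hub=(abs(X[...,2]-.055)<.008)&(np.hypot(X[...,0]-.537,X[...,1]-.253)<.035)
    print(n,'hub',X[hub].min(0),X[hub].max(0),X[hub].mean(0),hub.sum())
    ht=(X[...,2]>.152)&(np.hypot(X[...,0]-.516,X[...,1]-.246)<.035)
    p=X[ht];print('handle',p.min(0),p.max(0),p.mean(0),ht.sum(),cv2.minAreaRect((p[:,:2]*1000).astype(np.float32)))
    # stand top plate
    st=(abs(X[...,2]-.095)<.006)&(np.hypot(X[...,0]-.516,X[...,1]-.246)<.06)
    p=X[st];print('stand',cv2.minAreaRect((p[:,:2]*1000).astype(np.float32)))
    # rectify at z=.16 around probe, 0.25mm/px... and bench z
    R=np.zeros((400,400,3),np.uint8)
    gx,gy=np.meshgrid(np.arange(400),np.arange(400))
    xs=.516+(200-gy)*.0002;ys=-.246+(200-gx)*.0002
    u,v=proj(c,(0,0,0)) 
    f=200/np.tan(np.radians(c['vertical_fov'])/2)
    q=(np.stack([xs,ys,np.full_like(xs,.16)],-1)-np.array(c['position']))@np.array(c['orientation'])
    R=cv2.remap(im,(q[...,0]/q[...,2]*f+c['cx']).astype(np.float32),(q[...,1]/q[...,2]*f+c['cy']).astype(np.float32),cv2.INTER_CUBIC)
    cv2.imwrite(f'pics/rect_{n}.png',R[:,:,::-1])
    if n=='top': print('bore',ray(c,233.2,209.2,.055),'orig',ray(c,233.1,207.2,0))
    else: print('orig',ray(c,362,155,0))
a=[cv2.imread(f'pics/rect_{n}.png') for n in('top','scene')]
cv2.imwrite('pics/rect.png',np.hstack(a))
```

```text
top hub [0.51582698 0.23402277 0.04745661] [0.55939156 0.27866141 0.05904851] [0.53703952 0.25627515 0.05321215] 144Traceback (most recent call last):
  File "<stdin>", line 13, in <module>
    return umr_minimum(a, axis, None, out, keepdims, initial, where)
ValueError: zero-size array to reduction operation minimum which has no identity
```

```bash
cat > r.py <<'E'
from h import *
for n in['top','scene']:
    c=snap(n,f'{n}1.png');X=cloud(c);im=c['image']
    near=(np.hypot(X[...,0]-.516,X[...,1]-.246)<.05)
    print(n,np.histogram(X[near][:,2],np.arange(-.01,.2,.01)))
    ht=(X[...,2]>.145)&near
    p=X[ht]
    if len(p):print('handle',p.min(0),p.max(0),p.mean(0),cv2.minAreaRect((p[:,:2]*1000).astype(np.float32)))
    st=(abs(X[...,2]-.095)<.006)&(np.hypot(X[...,0]-.516,X[...,1]+.246)<.06)
    gx,gy=np.meshgrid(np.arange(400),np.arange(400))
    xs=.516+(200-gy)*.0002;ys=-.246+(200-gx)*.0002
    f=200/np.tan(np.radians(c['vertical_fov'])/2)
    q=(np.stack([xs,ys,np.full_like(xs,.16)],-1)-np.array(c['position']))@np.array(c['orientation'])
    R=cv2.remap(im,(q[...,0]/q[...,2]*f+c['cx']).astype(np.float32),(q[...,1]/q[...,2]*f+c['cy']).astype(np.float32),cv2.INTER_CUBIC)
    cv2.imwrite(f'pics/rect_{n}.png',R[:,:,::-1])
a=[cv2.imread(f'pics/rect_{n}.png') for n in('top','scene')]
cv2.imwrite('pics/rect.png',np.hstack(a))
E
sed -i 's/X\[...,1\]-.246/X[...,1]+.246/' r.py; python3 r.py
```

```text
top (array([ 81, 268,  52,   4,   4,   5,   3,   4,   0,  27, 380,  12,   9,
        12,   8,  12,  74,  18,   0,   0]), array([-0.01,  0.  ,  0.01,  0.02,  0.03,  0.04,  0.05,  0.06,  0.07,
        0.08,  0.09,  0.1 ,  0.11,  0.12,  0.13,  0.14,  0.15,  0.16,
        0.17,  0.18,  0.19]))
handle [ 0.5008923  -0.26468998  0.14666492] [ 0.53221707 -0.23493391  0.16291856] [ 0.51632354 -0.24858719  0.15743711] ((516.5994873046875, -249.56089782714844), (23.544370651245117, 24.156356811523438), 51.84095001220703)
scene (array([ 48, 348, 167,  13,  14,  13,  11,  13,   3,  51, 490,  22,  16,
        14,  21,  17,  93,  25,   0,   0]), array([-0.01,  0.  ,  0.01,  0.02,  0.03,  0.04,  0.05,  0.06,  0.07,
        0.08,  0.09,  0.1 ,  0.11,  0.12,  0.13,  0.14,  0.15,  0.16,
        0.17,  0.18,  0.19]))
handle [ 0.50275264 -0.26770394  0.14567368] [ 0.53222515 -0.23583617  0.16258975] [ 0.51896732 -0.25229933  0.15747992] ((517.771240234375, -251.27853393554688), (23.31380844116211, 24.280651092529297), 52.36228561401367)
```

View pics/rect.png

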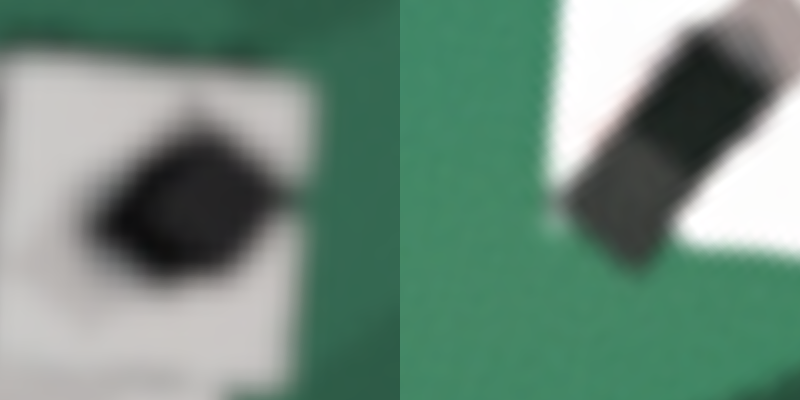

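```bash
cat >> h.py <<'E'
def ori(deg):
    a=np.radians(deg);x=np.array([0,0,-1.]);y=np.array([np.cos(a),np.sin(a),0])
    return np.stack([x,y,np.cross(x,y)],1)
E
python3 - <<'E'
from h import *
print(np.array(bot.read_orientation()).round(3).tolist(),bot.read_time_s())
for p in [(.537,.255,.2),(.537,.255,.024),(.5865,-.032,.024),(.517,-.25,.14)]:
    for a in(-128,-90,-38,0,52,90,142,180):
        q=bot.inverse_kinematics(p,ori(a)); print(p,a,None if q is None else np.round(q,2))
E
```

```text
[[0.0, 0.321, -0.947], [0.0, -0.947, -0.321], [-1.0, 0.0, -0.0]] 2.45
(0.537, 0.255, 0.2) -128 [ 0.39  0.44  1.76 -0.    0.95  2.63]
(0.537, 0.255, 0.2) -90 [ 0.39  0.44  1.76 -0.    0.95  1.96]
(0.537, 0.255, 0.2) -38 [ 0.39  0.44  1.76 -0.    0.95  1.06]
(0.537, 0.255, 0.2) 0 [ 0.39  0.44  1.76 -0.    0.95  0.39]
(0.537, 0.255, 0.2) 52 [ 0.39  0.44  1.76 -0.    0.95 -0.52]
(0.537, 0.255, 0.2) 90 [ 0.39  0.44  1.76 -0.    0.95 -1.18]
(0.537, 0.255, 0.2) 142 [ 0.39  0.44  1.76 -0.    0.95 -2.09]
(0.537, 0.255, 0.2) 180 [ 0.39  0.44  1.76 -0.    0.95 -2.75]
(0.537, 0.255, 0.024) -128 [ 0.39  0.68  1.88 -0.    0.59  2.63]
(0.537, 0.255, 0.024) -90 [ 0.39  0.68  1.88 -0.    0.59  1.96]
(0.537, 0.255, 0.024) -38 [ 0.39  0.68  1.88 -0.    0.59  1.06]
(0.537, 0.255, 0.024) 0 [ 0.39  0.68  1.88 -0.    0.59  0.39]
(0.537, 0.255, 0.024) 52 [ 0.39  0.68  1.88 -0.    0.59 -0.52]
(0.537, 0.255, 0.024) 90 [ 0.39  0.68  1.88 -0.    0.59 -1.18]
(0.537, 0.255, 0.024) 142 [ 0.39  0.68  1.88 -0.    0.59 -2.09]
(0.537, 0.255, 0.024) 180 [ 0.39  0.68  1.88 -0.    0.59 -2.75]
(0.5865, -0.032, 0.024) -128
[... 231 characters left out ...]
11]
(0.5865, -0.032, 0.024) 52 [-0.11  0.67  1.89 -0.    0.58 -1.01]
(0.5865, -0.032, 0.024) 90 [-0.11  0.67  1.89 -0.    0.58 -1.68]
(0.5865, -0.032, 0.024) 142 [-0.11  0.67  1.89 -0.    0.58 -2.58]
(0.5865, -0.032, 0.024) 180 None
(0.517, -0.25, 0.14) -128 [-0.5   0.48  1.86 -0.    0.8   1.73]
(0.517, -0.25, 0.14) -90 [-0.5   0.48  1.86 -0.    0.8   1.07]
(0.517, -0.25, 0.14) -38 [-0.5   0.48  1.86 -0.    0.8   0.16]
(0.517, -0.25, 0.14) 0 [-0.5   0.48  1.86 -0.    0.8  -0.5 ]
(0.517, -0.25, 0.14) 52 [-0.5   0.48  1.86 -0.    0.8  -1.41]
(0.517, -0.25, 0.14) 90 [-0.5   0.48  1.86 -0.    0.8  -2.07]
(0.517, -0.25, 0.14) 142 None
(0.517, -0.25, 0.14) 180 [-0.5   0.48  1.86 -0.    0.8   2.64]
```

```bash
python3 - <<'E'
from h import *
bot.goto((.537,.255,.20),ori(-90))
print(bot.line_to((.537,.255,.024),v=.15,guard=15), bot.read_tcp_pos())
bot.set_gripper(0); print(bot.read_opening(),bot.read_wrist_force(),bot.read_time_s())
snap('top','g1.png');snap('scene','g1s.png')
E
python3 -c "
import cv2,numpy as np
a=cv2.imread('pics/g1.png')[130:280,150:350];b=cv2.imread('pics/g1s.png')[80:230,280:480]
cv2.imwrite('pics/g1c.png',cv2.resize(np.hstack([a,b]),None,fx=2,fy=2))"
```

```text
False [0.5375002  0.25520865 0.02477172]
0.5272708472766229 [-3.01871848  0.93053487 13.28702085] 7.5
```

View pics/g1c.png

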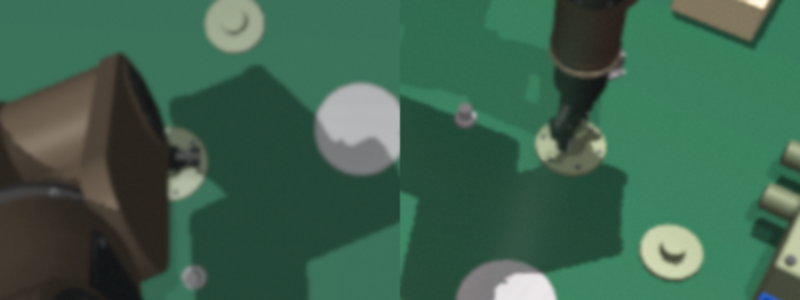

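Both pictures show the fingers closed on the hub, at top crop (183,158) and scene crop (568,145). The opening is 0.527, about 45 mm, which matches the 46 mm hub. I'll slide it now.

```bash
python3 - <<'E'
from h import *
z=bot.read_tcp_pos()[2]
bot.line_to((.5865,-.032,z),v=.12); print(bot.read_tcp_pos(),bot.read_wrist_force(),bot.read_opening())
bot.set_gripper(1.0)
p=bot.read_tcp_pos()
bot.line_to((.5865,-.032,.075),v=.2)
bot.goto((.5865,-.032,.075),ori(0))
print(bot.line_to((.5865,-.032,.030),v=.15,guard=15))
bot.set_gripper(0); bot.sleep(.1);print(bot.read_tcp_pos(),bot.read_wrist_force(),bot.read_opening())
bot.set_gripper(1.0)
bot.line_to((.5865,-.032,.20),v=.25)
print(bot.read_tcp_pos(),bot.read_time_s())
bot.goto((.517,-.25,.24),ori(-38))
for n in('top','scene'):
    c=snap(n,'s2'+n+'.png');X=cloud(c)
    near=np.hypot(X[...,0]-.5865,X[...,1]+.032)<.09
    hub=near&(abs(X[...,2]-.055)<.006)
    p=X[hub];print(n,'hub',len(p),p.min(0),p.max(0),p.mean(0))
print(bot.read_time_s())
E
python3 -c "
import cv2,numpy as np
a=cv2.imread('pics/s2top.png')[130:280,250:450];b=cv2.imread('pics/s2scene.png')[170:320,210:410]
cv2.imwrite('pics/s2c.png',cv2.resize(np.hstack([a,b]),None,fx=2,fy=2))"
```

```text
[ 0.58653095 -0.03187543  0.02491707] [0.42510548 1.24823416 3.2513535 ] 0.5263369756087719
False
[ 0.58702135 -0.0320296   0.03102809] [-1.54952447  1.30645311  9.57206356] 0.508131389874469
[ 0.58575536 -0.03191833  0.19887629] 14.8583
top hub 128 [ 0.56498415 -0.05150612  0.04950728] [ 0.60851716 -0.01048911  0.05784558] [ 0.5875112  -0.0308197   0.05334559]
scene hub 154 [ 0.56587766 -0.05512756  0.04929184] [ 0.6098032  -0.00923388  0.05907721] [ 0.58735447 -0.03258655  0.05350362]
15.8833
```

View pics/s2c.png

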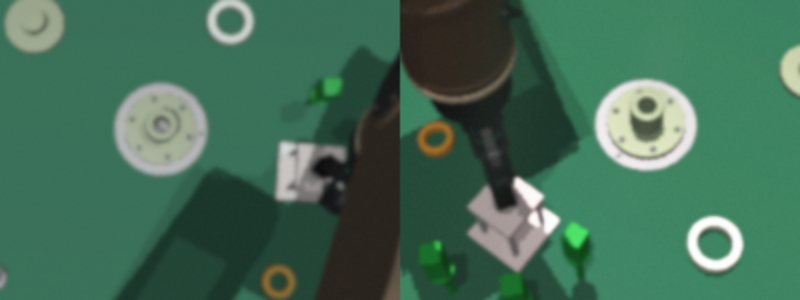

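The flange is centred on the disc at top crop (161,128) and scene crop (647,122). Both cameras put the hub within 2 mm of the gripper's own centring at (0.587, -0.032). Next is the probe: a first grip to centre it, then the holding grip.

```bash
python3 - <<'E'
from h import *
x,y=.5172,-.2504
print(bot.line_to((x,y,.116),v=.12,guard=12))
bot.set_gripper(0);bot.sleep(.1);print(bot.read_tcp_pos(),bot.read_opening(),bot.read_wrist_force())
bot.set_gripper(1.0)
bot.goto((x,y,.116),ori(52))
bot.set_gripper(0);bot.sleep(.2);print(bot.read_tcp_pos(),bot.read_opening(),bot.read_wrist_force(),bot.read_time_s())
c=snap('scene','p1s.png');snap('top','p1t.png')
E
python3 -c "
import cv2,numpy as np
a=cv2.imread('pics/p1t.png')[150:270,350:510];b=cv2.imread('pics/p1s.png')[220:340,190:350]
cv2.imwrite('pics/p1c.png',cv2.resize(np.hstack([a,b]),None,fx=2.5,fy=2.5))"
```

```text
False
[ 0.51732798 -0.25046723  0.11629064] 0.2749763562802728 [-1.67204481  0.98979163  5.37317609]
[ 0.51722019 -0.25040141  0.1160662 ] 0.27496884462404647 [-0.20611017  0.2880437   2.92559597] 20.625
```

View pics/p1c.png

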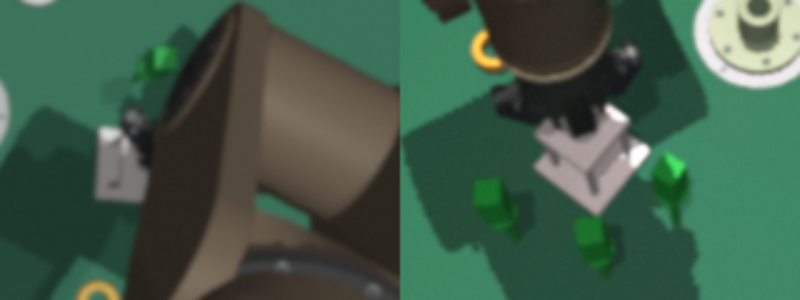

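Both grips read 0.275, about 23.4 mm, so the handle is squarely held each way. Lifting now and carrying it over the bore, then I'll look.

```bash
python3 - <<'E'
from h import *
bot.line_to((.5172,-.2504,.225),v=.1)
bot.line_to((.587,-.032,.225),v=.12)
bot.sleep(.2)
print(bot.read_tcp_pos(),bot.read_opening(),bot.read_wrist_force())
for n in('top','scene'):
    c=snap(n,'q'+n+'.png');X=cloud(c);np.savez(f'q{n}.npz',**c)
    near=np.hypot(X[...,0]-.587,X[...,1]+.032)<.04
    for lo,hi in((.05,.06),(.1,.12),(.12,.14),(.14,.16),(.16,.18),(.18,.2),(.2,.22),(.22,.24)):
        p=X[near&(X[...,2]>lo)&(X[...,2]<hi)]
        if len(p):print(n,lo,len(p),p.min(0).round(4),p.max(0).round(4),np.median(p,0).round(4))
print(bot.read_time_s())
E
python3 -c "
import cv2,numpy as np
a=cv2.imread('pics/qtop.png')[140:240,270:400];b=cv2.imread('pics/qscene.png')[160:260,270:400]
cv2.imwrite('pics/qc.png',cv2.resize(np.hstack([a,b]),None,fx=3,fy=3,interpolation=cv2.INTER_CUBIC))"
```

```text
[ 0.58694946 -0.03226975  0.22502649] 0.27412665192350744 [ 0.09229645 -0.23597297 -1.16802494]
top 0.05 61 [ 0.5647 -0.0513  0.0501] [ 0.594  -0.0105  0.0567] [ 0.5761 -0.0278  0.0532]
scene 0.05 144 [ 0.5655 -0.055   0.05  ] [ 0.61   -0.0102  0.0592] [ 0.5871 -0.0314  0.0539]
scene 0.1 1 [ 0.5844 -0.0363  0.1192] [ 0.5844 -0.0363  0.1192] [ 0.5844 -0.0363  0.1192]
scene 0.12 15 [ 0.5837 -0.0369  0.1218] [ 0.5918 -0.0322  0.1382] [ 0.5873 -0.0361  0.1302]
scene 0.14 19 [ 0.5825 -0.0375  0.1413] [ 0.5923 -0.0285  0.1598] [ 0.5892 -0.0359  0.1506]
scene 0.16 16 [ 0.5857 -0.0383  0.1618] [ 0.5922 -0.0315  0.1799] [ 0.5894 -0.0357  0.1712]
scene 0.18 3 [ 0.5863 -0.0377  0.1818] [ 0.5915 -0.032   0.186 ] [ 0.5907 -0.0354  0.1823]
scene 0.2 53 [ 0.5769 -0.0488  0.2014] [ 0.603  -0.0294  0.2194] [ 0.5941 -0.0416  0.209 ]
scene 0.22 81 [ 0.567  -0.0552  0.2207] [ 0.6079 -0.0174  0.2399] [ 0.5951 -0.0416  0.2323]
24.325
```

View pics/qc.png

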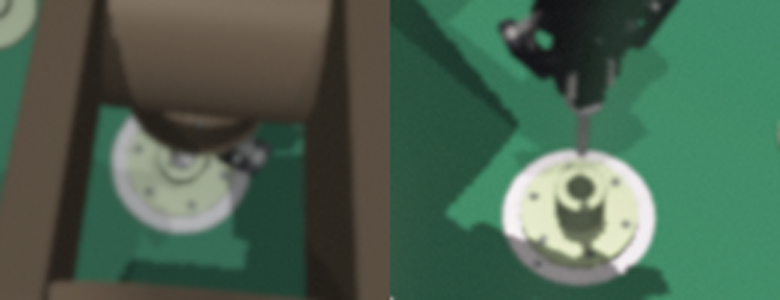

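```bash
python3 - <<'E'
from h import *
c=dict(np.load('qscene.npz'));X=cloud(c)
near=(np.hypot(X[...,0]-.587,X[...,1]+.034)<.014)&(X[...,2]>.108)&(X[...,2]<.2)
im=c['image'].astype(int)
for r in np.unique(np.where(near)[0]):
    cs=np.where(near[r])[0]; 
    # predicted column for ideal axis (.587,-.032): find z with row r
    zs=np.linspace(.05,.25,400); uv=np.array([proj(c,(.587,-.032,z)) for z in zs]); i=abs(uv[:,1]-r).argmin()
    # subpixel: darkness vs green background, R channel - use g-r
    row=im[r,cs[0]-6:cs[-1]+7]; g=row[:,1]-row[:,0]
    print(r,cs[0],cs[-1],'pred',uv[i,0].round(2),'z',zs[i].round(3),'g-r',g)
hub=(np.hypot(X[...,0]-.587,X[...,1]+.032)<.03)&(abs(X[...,2]-.055)<.005)
E
python3 - <<'E'
import cv2
import numpy as np
c=np.load('qscene.npz');a=c['image'][170:240,300:370,::-1]
cv2.imwrite('pics/qz.png',cv2.resize(a,None,fx=8,fy=8,interpolation=cv2.INTER_CUBIC))
E
```

```text
198 333 336 pred 334.34 z 0.178 g-r [60 61 58 54 43 26  7  3  5 17 33 44 51 55 57 58]
199 333 336 pred 334.3 z 0.174 g-r [61 61 59 60 51 32 12  5 10 26 45 55 56 56 57 57]
200 333 336 pred 334.25 z 0.169 g-r [61 61 60 58 52 32 11  6 10 29 48 57 58 57 57 57]
201 333 336 pred 334.19 z 0.164 g-r [61 61 60 58 49 33 10  5 10 30 49 56 57 57 59 58]
202 333 336 pred 334.14 z 0.16 g-r [60 60 58 58 49 29 10  5 11 31 49 56 57 57 58 55]
203 333 336 pred 334.09 z 0.155 g-r [60 60 59 57 49 27  8  5 14 32 50 57 57 57 57 58]
204 333 336 pred 334.04 z 0.15 g-r [61 59 60 56 46 25  9  5 14 34 51 57 57 57 57 58]
205 332 335 pred 333.99 z 0.145 g-r [61 60 59 59 57 45 25  8  5 15 35 53 56 58 58 56]
206 332 335 pred 333.94 z 0.14 g-r [61 60 59 59 57 44 24  8  3 18 38 53 58 57 57 58]
207 332 335 pred 333.89 z 0.135 g-r [60 60 61 60 56 45 21  7  5 18 38 54 57 58 56 57]
208 332 335 pred 333.83 z 0.13 g-r [61 59 58 57 51 40 19  5  4 19 39 54 57 57 56 57]
209 332 335 pred 333.78 z 0.125 g-r [49 45 39 34 33 27 14  6  4 15 29 41 47 51 53 56]
210 332 335 pred 333.73 z 0.12 g-r [20 18 13  9 10  8  5  2  2  6 12 18 22 26 31 39]
211 332 335 pred 333.68 z 0.115 g-r [-1 -1 -2 -2 -2 -1 -3 -1  0 -1 -2  0  2  4  9 15]
```

View pics/qz.png

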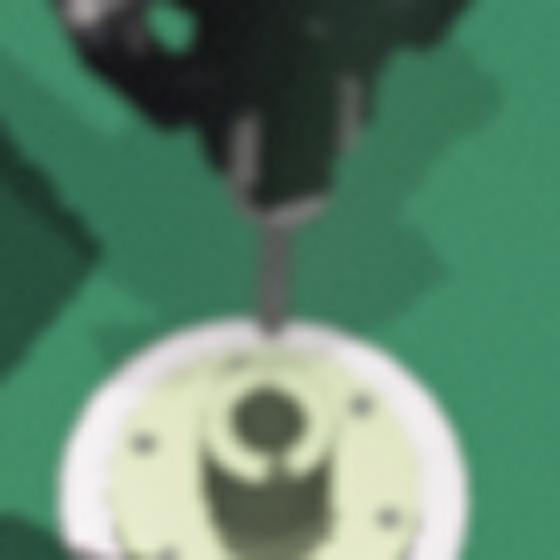

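The close crop shows the rod tip at pixel (334,211), directly above the bore mouth at (333,222). The rod runs parallel to the vertical and lies within 0.3 px of the predicted axis. I'll check the bore-mouth projection and then lower it in stages.

Run:
```python
from h import *
c=dict(np.load('qscene.npz'))
print('pred mouth',proj(c,(.587,-.032,.055)))
g=c['image'].sum(2).astype(float)
sub=g[216:230,325:342]; print((sub/3).astype(int))
```

```text
pred mouth (np.float64(333.11287379060104), np.float64(222.1059535490563))
[[199 192 184 178 177 186 189 188 185 188 194 196 194 196 202 207 210]
 [204 199 194 195 199 200 193 182 177 184 196 204 204 203 203 206 209]
 [210 205 205 207 204 187 163 140 135 148 172 194 204 206 205 204 207]
 [212 208 208 202 183 148 114  95  90  99 122 151 185 206 209 206 207]
 [208 207 206 188 145 103  84  79  79  80  85 107 152 193 209 207 205]
 [202 206 201 172 116  81  78  79  79  79  78  86 121 173 204 209 205]
 [198 205 200 169 112  78  75  80  79  80  78  78 104 158 201 208 201]
 [199 208 204 176 121  82  76  79  81  79  78  79 107 162 202 208 198]
 [191 204 210 190 147 101  80  79  79  79  80  91 130 179 207 202 193]
 [174 191 210 205 177 138 104  89  84  82  94 125 165 199 207 193 184]
 [156 165 200 212 204 182 155 133 116 104 123 164 198 209 201 173 171]
 [139 129 169 199 212 209 199 182 152 125 141 181 206 201 175 143 159]
 [130  95 121 160 190 205 209 193 152 119 129 163 179 162 126 111 154]
 [131  82  82 105 134 162 180 170 133 106 106 122 130 108  85  97 152]]
```

The measured bore centre is (333.1, 222.1) and the prediction is (333.1, 222.1), so they agree. Lowering now.

```bash
python3 - <<'E'
from h import *
print(bot.line_to((.587,-.032,.168),v=.08,guard=6), bot.read_tcp_pos())
snap('scene','d1.png')
print(bot.line_to((.587,-.032,.121),v=.04,guard=4), bot.read_tcp_pos())
bot.sleep(.3);print(bot.read_opening(),bot.read_wrist_force(),bot.read_tcp_pos())
c=snap('scene','d2.png');np.savez('d2.npz',**c);print(bot.read_time_s())
# predicted collar underside centre (tip z .015 -> .100) and hub
print(proj(c,(.587,-.032,.1)),proj(c,(.587,-.032,.055)))
E
python3 -c "
import cv2,numpy as np
a=cv2.imread('pics/d1.png')[180:240,300:370];b=cv2.imread('pics/d2.png')[180:240,300:370]
cv2.imwrite('pics/dc.png',cv2.resize(np.hstack([a,b]),None,fx=5.7,fy=5.7,interpolation=cv2.INTER_CUBIC))"
```

```text
False [ 0.58732782 -0.03203305  0.16831518]
False [ 0.58717932 -0.03202624  0.12126372]
0.27347391926802495 [ 0.46762314  0.10525698 -1.42051916] [ 0.58706118 -0.03197459  0.12111687]
26.9083
(np.float64(333.53428695791956), np.float64(213.87507675917888)) (np.float64(333.11287379060104), np.float64(222.1059535490563))
```

View pics/dc.png

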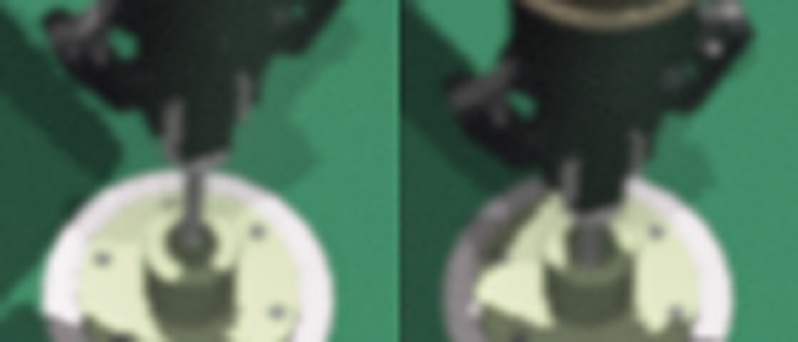

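The rod enters the bore centrally at left crop (190,235) and right crop (590,240). There is no lateral wrist-force change, and the arm is at rest. Handing in.

Run:
```python
from h import *
print(np.abs(bot.read_joint_velocities()).max(),bot.read_wrist_force(),bot.read_tcp_pos())
print(bot.hand_in())
```

```text
0.0016877957318027288 [-0.37625837  0.58252781 -2.24843812] [ 0.58703563 -0.03198849  0.12108549]
the job is handed in; nothing more can be done
None
```

I slid the flange by its hub onto the earth disc, then lifted the black probe out of its stand and lowered its rod into the bore. I handed in at about 27 s with the probe still gripped. The hand-in gives no verdict, so I don't know whether it passed.

- **Flange:** I re-gripped the hub at 90° to centre it. Both cameras then put it within about 2 mm of (0.587, -0.032), which is also where I measured the disc's centre.
- **Probe:** I gripped the handle in two directions to centre it, and both grips read the same. Above the bore, the rod was within about 0.5 mm of the bore axis and showed no tilt in the scene view. Tilt along that camera's line of sight was checked only with noisy depth readings.
- **Final state:** The tip should be about 15 mm above the bench, worked out from the gripper height because the tip is hidden inside the bore. The arm was nearly still, and the wrist force, about 2 N or less, gave no sign of contact.

No check failed. I did not measure the other items on the bench again at the end, but nothing I did should have touched them.

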